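# Scan a plate carrier in and hold it up for inspection

## Task

Take the stick scanner out of its dock and hold it still, window down, about 8 cm over the middle of the barcode label of the carrier with the round plate for some two seconds, then stand the scanner back in its dock and let go of it. Then lift that carrier, level and with its round plate still in place, at least 10 cm above where it rests in its cradle, and finish while holding it there in the air, steady and level. Leave the other carrier and everything else on the bench where it is.

Things in the scene. Friction and masses are not known exactly. Their poses are not given: they have to be found in the camera images.
- carrier_round: carrier with the round plate: black plate 150 (x) x 110 (y) x 8 mm in a cradle, underside 40 mm above the bench; aluminium bridge handle: posts at y = +-50 mm, a bar along y over its middle. Six 6 mm studs surround the loose plate. 0.24 to 0.44 kg, balanced under the bar's middle. Lifts straight up. Origin: centre of underside, z up; the label is at its x = -60 mm end, nearest the robot
- carrier_round_bar (a point): middle of the handle bar of the round-plate carrier: bar 14 mm wide (carrier x), 14 mm tall, 108 mm long (carrier y), this point at its centre, 57 mm above the carrier's underside; 36 mm of air between the bar's underside and the loose plate's top; axes as the carrier
- carrier_round_label (a point): centre of the white barcode label, 22 (x) x 50 (y) mm, flat on the upper face of the round-plate carrier at its x = -60 mm end; axes as the carrier
- disc: the loose round plate, bare metallic, 76 mm diameter, 5 mm thick, lying on the round-plate carrier between the studs (about 2 mm play); origin at the centre of its underside, which lies 8 mm above the carrier's underside
- scanner: cordless stick barcode scanner, 150 mm tall, 0.14 to 0.23 kg, standing head down in its dock. Head at the bottom 44 (x) x 34 (y) x 46 mm, above it a straight handle 30 (x) x 26 (y) mm to the top. The reading window in the underside looks out along -z; it reads by itself. Origin: centre of the underside (the window), z up
- scanner_grip (a point): a good place to grip the scanner's handle: on its axis, 120 mm above its underside; handle 26 mm thick along the scanner's y, 30 mm along its x
- dock: the scanner's fixed grey dock: an open pocket with inside 52 (x) x 42 (y) mm, floor 12 mm and rim 52 mm above the bench, outside 64 x 54 mm, foot 100 x 80 x 6 mm; origin at the centre of its underside, axes as the docked scanner's. The scanner's head has 4 mm of play all round
- cradle_a: fixed aluminium cradle under the round-plate carrier: base 160 (x) x 120 (y) mm, two rails whose tops are 40 mm above the bench carry the carrier, end lips up to 48 mm with 3 mm play; origin at the centre of its underside, x along the carrier's x
- cradle_b: the other, like cradle, under the square-plate carrier; which of the two stands left or right varies
- carrier_square: the other carrier, same plate, handle and label as the round-plate one, but holding a loose square plate 76 x 76 x 5 mm; not to be disturbed; origin at the centre of its underside
- square_plate: the loose square plate on the other carrier, 76 x 76 x 5 mm, origin at the centre of its underside
- bottle: bystander: white plastic bottle, 56 mm diameter, 130 mm tall; origin at the centre of its underside
- jar: bystander: small glass jar, 48 mm diameter, 50 mm tall; origin at the centre of its underside
- beaker: bystander: open glass beaker, 54 mm diameter, 70 mm tall; origin at the centre of its underside
- screwdriver: bystander: screwdriver, 150 mm long, lying; origin at its middle, x along it
- parts_tray: bystander: divided grey tray 100 x 130 x 35 mm; origin at the centre of its underside
- eyepiece: bystander: black microscope eyepiece, 42 mm diameter, 50 mm tall; origin at the centre of its underside
- gauge_case: bystander: wooden gauge case 90 x 140 x 35 mm; origin at the centre of its underside

How it is judged:
By the outcome, as a careful person would: the job done as asked, in the order asked, and still so for the second after the job is handed in, while the arm keeps its last pose, push and grip.
It also fails if it takes over 67 s, if anything falls off the work surface, if the arm or the gripper's body presses on something with over 40 N, if the wrist force passes 120 N, or if a joint passes its speed limit or range.

## Robot

A 6-joint arm with a two-finger parallel gripper is mounted at the origin on the work surface. World frame = base frame: x ahead of the robot, y to its left, z up, the work surface at z = 0. Lengths are in m, angles in rad, forces in N, time in s.
With the tool pointing down it reaches from about 0.225 to 0.875 m from the base axis. Payload 3.4 kg.
Tool frame: the origin (TCP) lies at the very end of the fingers, on their centre line; the grasp point (between the pads) lies manip.grip_point_offset behind it (manip.grip_point_offset is the distance from the TCP to the grasp point, in m); z points along the fingers, y is the line along which they close (so a half turn about z gives the same grasp; the last joint's range is limited). The gripper opens to 85 mm and grips with 20 to 120 N. Pads are 22 mm wide; open, the fingers measure 114 mm over their backs; the gripper's body (76 mm by 85 mm) begins 54 mm behind the grasp point. The pads swing forward as they close: fully open they stand 13 mm farther back than shut.
Start: joints at [1.075, 0.276, 1.505, -0, 1.361, -0.121], TCP at [0.211, 0.535, 0.231] pointing down, gripper open.
Joint ranges: [-2.89, 2.89], [-0.75, 2.08], [0.22, 2.7], [-1.18, 4.32], [0.11, 2.71], [-2.7, 2.7]. Speed limits (rad/s): [2.57, 2.57, 3.14, 3.14, 3.14, 3.14].

## Interface

Orientations are given as a unit quaternion [w, x, y, z].
In Python, from rig import manip gives the robot as it stands.
- The arm moves only by the shell command python3 -m pendant 'ROWS' [FORCE]. ROWS is JSON, a list of rows, each an object of numbers: "jaw": the opening, from -1 (shut) to 1 (fully open); "tx", "ty", "tz": the shift along the world's x, y, z in cm; "ax", "ay", "az": the turn, a rotation vector about the world's x, y, z in degrees. In form: [{"jaw": .., "tx": .., "ty": .., "tz": .., "ax": .., "ay": .., "az": ..}, ...]. A call has 1 to 10 rows; each row is the pose to reach, as a shift and turn from the pose commanded when the call began; what a row does not reach only later rows make up. A row lasts 1/8 s, in which the tool goes at most 62.5 mm and 10.7 degrees, less where a joint would pass 70% of its speed; a pose out of reach is approached as far as the arm can. A call with a gripper value outside its range is refused whole. The fingers move at their own pace and stop on an object; FORCE is the grip in N (left out, the last holds). Time passes only in rows, so rows that repeat a pose let the fingers close. It gives the time, the measured TCP pose, the force, the opening and the grip force at its end, in the units of the state.
- manip.get_state(): the state, without advancing time (a new reading comes with each control period).
- manip.get_image(name): name is "scene" or "top"; returns a dict with "pixels" (384x512x3 uint8, blue, green, red), "depth" (384x512 float32, m along the optical axis (not along the pixel's ray), 0 where there is no reading), "fx", "fy", "cx", "cy" (pixels), "pose" (4x4, takes a point from camera to world coordinates). Camera axes: x right, y down, z forward; pixel columns grow to the right and rows downward; lengths in m; the calibration is good to about 2 mm. A picture is of the moment at which its call begins.
- manip.sign_off(): hands the job in; it is judged then, once.
The state is a dict: "clock": time; "qpos": joint angles; "qd": joint speeds; "effort": joint torques, N m; "position": TCP position; "ee_rot": TCP orientation; "contact_force": force on the tool from outside, world axes, zero at the start; "moment": the same for the moment, N m; "width": finger opening in m; "gripper_force": force on a finger pad.
Only numpy, scipy, OpenCV 4.12 (cv2) and the standard library are available. Lean on these libraries where they do the work, as an engineer would, in place of code of your own. Each camera call takes 0.05 s, during which the arm holds its last target. There are 200 camera calls.

## Working session

There is one attempt and no reset: what is moved stays moved. The work goes in short steps, Python scripts to look and compute and a shell command to move; the robot and the scene stay as the last step left them, time stands still between calls to the robot, and variables do not carry over. Pictures are saved under pics/ and viewed, at most 10 in all, crops included, and the job is handed in when it is done.

```bash
mkdir -p pics; ls; python3 - <<'E'
from rig import manip
import cv2,numpy as np
for n in("scene","top"):
    d=manip.get_image(n); cv2.imwrite(f"pics/{n}0.png",d["pixels"]); np.savez(f"{n}0.npz",**d)
    print(n,d["fx"],d["fy"],d["cx"],d["cy"],np.round(d["pose"],3).tolist(),(d["depth"]>0).mean())
print(manip.get_state(),manip.grip_point_offset)
E
```

```text
pics
scene 365.2453347960771 365.2453347960771 255.41869762379213 179.97418188837094 [[-0.499, 0.691, -0.523, 1.126], [0.866, 0.409, -0.286, 0.287], [0.016, -0.596, -0.803, 0.983], [0.0, 0.0, 0.0, 1.0]] 0.9961039225260416
top 444.18162757492377 444.18162757492377 260.57251829079087 192.2809737823747 [[0.023, -0.997, 0.073, 0.435], [-1.0, -0.022, 0.009, -0.043], [-0.008, -0.073, -0.997, 1.842], [0.0, 0.0, 0.0, 1.0]] 0.9960123697916666
{'clock': 0.1, 'qpos': array([ 1.07502331e+00,  2.76527932e-01,  1.50600207e+00,  3.78626356e-05,
        1.36067218e+00, -1.20980553e-01]), 'qd': array([ 4.76047436e-04,  1.91135069e-04, -3.03100847e-03, -4.91273962e-05,
        1.20989779e-03, -3.92408342e-06]), 'effort': array([-1.01843057e-05, -4.17703092e+01, -2.46405280e+01, -1.07382350e-04,
        5.79567393e-03,  4.26696118e-06]), 'position': array([0.21025879, 0.53468806, 0.23053015]), 'ee_rot': array([-2.61895279e-04,  1.86305180e-01,  9.82491594e-01, -7.61185661e-04]), 'contact_force': array([-0.46832438, -0.43016989, -0.57430137]), 'moment': array([ 0.02446782, -0.05322515, -0.02229369]), 'gripper_force': 0.0, 'width': 0.08525344459457616} 0.0187
```

View pics/scene0.png

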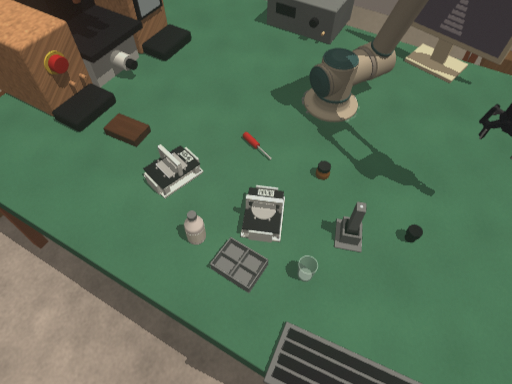

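View pics/top0.png

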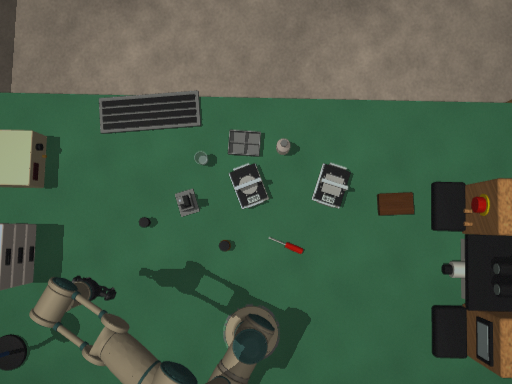

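The scene view shows one carrier near (173,168), the other near (264,212) and the scanner near (353,225). In the top view these are at (331,185), (248,186) and (187,202). Next I'll enlarge all three to see which carrier has the round plate.

```bash
python3 - <<'E'
import cv2,numpy as np
s=np.load("scene0.npz")["pixels"];t=np.load("top0.npz")["pixels"]
f=lambda im,x,y,w,h:cv2.resize(im[y:y+h,x:x+w],(400,300),interpolation=cv2.INTER_CUBIC)
A=np.vstack([np.hstack([f(s,133,138,80,60),f(s,224,182,80,60)]),np.hstack([f(t,165,160,120,90),f(t,290,155,80,60)])])
cv2.imwrite("pics/crop.png",A)
cv2.imwrite("pics/scan.png",np.hstack([f(s,320,190,80,60),f(t,157,177,60,45)]))
E
```

```text
(no output)
```

View pics/crop.png

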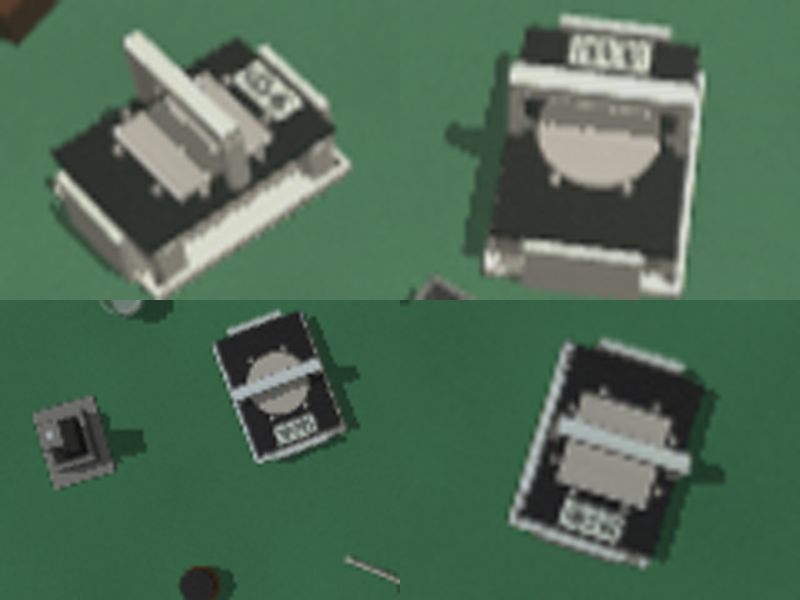

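View pics/scan.png

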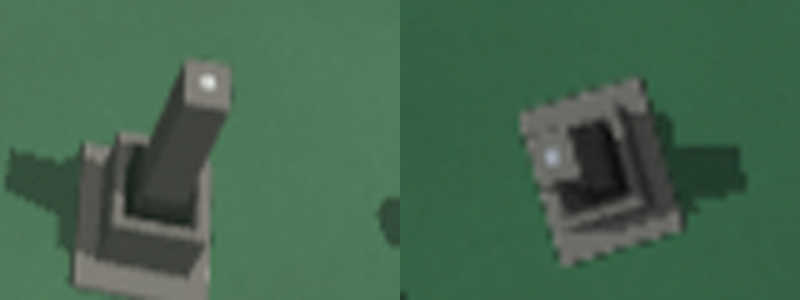

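The round-plate carrier is at top (248,186) and scene (264,212), with its label toward the robot. The scanner's cap is at scene (361.6,206.4) and top (179.8,200.5). I'll measure each from both views, using the depth clouds and the triangulated rays.

```bash
cat > h.py <<'E'
import numpy as np,cv2
def cloud(d):
    v,u=np.indices(d["depth"].shape);z=d["depth"]
    P=np.stack([(u-d["cx"])/d["fx"]*z,(v-d["cy"])/d["fy"]*z,z],-1)
    return P@d["pose"][:3,:3].T+d["pose"][:3,3]
def ray(d,u,v):
    r=d["pose"][:3,:3]@np.array([(u-d["cx"])/d["fx"],(v-d["cy"])/d["fy"],1]);return d["pose"][:3,3],r/np.linalg.norm(r)
def tri(a,b,pa,pb):
    o1,r1=ray(a,*pa);o2,r2=ray(b,*pb)
    t=np.linalg.lstsq(np.stack([r1,-r2],1),o2-o1,rcond=None)[0]
    p,q=o1+t[0]*r1,o2+t[1]*r2;return (p+q)/2,np.linalg.norm(p-q)
def plane(d,u,v,z):
    o,r=ray(d,u,v);return o+r*(z-o[2])/r[2]
E
python3 - <<'E'
from h import *
s=dict(np.load("scene0.npz"));t=dict(np.load("top0.npz"))
p,e=tri(s,t,(361.6,206.4),(179.8,200.5));print("cap spot",p.round(4),e)
S,T=cloud(s),cloud(t)
def rect(P):
    (c,sz,a)=cv2.minAreaRect(P[:,:2].astype(np.float32)*1000);return np.round(c,1),np.round(sz,1),round(a,1)
for n,C,d in(("scene",S,s),("top",T,t)):
    for nm,c,r,lo,hi in(("cap",p[:2],.035,.14,.2),):
        m=(np.hypot(*(C[...,:2]-c).transpose(2,0,1))<r)&(C[...,2]>lo)&(C[...,2]<hi)
        P=C[m];print(n,nm,m.sum(),rect(P),np.percentile(P[:,2],[5,50,95]).round(4))
    m=(np.hypot(*(C[...,:2]-p[:2]).transpose(2,0,1))<.06)&(C[...,2]>.042)&(C[...,2]<.06)
    print("dock rim",m.sum(),rect(C[m]),np.median(C[m][:,2]))
    cc=(np.mean(C[205:220,257:270],(0,1)) if n=="scene" else C[186,248])
    near=np.hypot(*(C[...,:2]-cc[:2]).transpose(2,0,1))<.09
    m=near&(C[...,2]>.088)&(C[...,2]<.12);P=C[m]
    print("bar",m.sum(),rect(P),np.percentile(P[:,2],[5,50,95]).round(4), P[:,:2].mean(0))
    m=near&(C[...,2]>.041)&(C[...,2]<.06);print("plate",m.sum(),rect(C[m]),np.median(C[m][:,2]))
    g=d["pixels"].max(2)
    m2=m&(g>120);k,l,st,ce=cv2.connectedComponentsWithStats(m2.astype(np.uint8))
    for i in range(1,k):
        if st[i,4]>15:print("white",st[i],rect(C[l==i]),np.median(C[l==i][:,2]))
E
```

```text
cap spot [0.52   0.2806 0.1571] 0.0030518206941326296
scene cap 141 (array([521.7, 280.1]), array([32.8, 26.5]), 16.4) [0.1437 0.1603 0.1638]
dock rim 247 (array([522.5, 280.8]), array([65.9, 55.4]), 18.3) 0.052321430700801086
bar 242 (array([597.,  27.]), array([ 16.7, 107.2]), 22.8) [0.092  0.1028 0.1059] [0.59899527 0.0276358 ]
plate 1274 (array([603.7,  29.4]), array([155.8, 109.8]), 22.1) 0.04874242854201799
white [258 189  16   8  90] (array([543.5,   4.6]), array([25.3, 49.3]), 20.6) 0.048311967455715366
white [259 202  15   4  25] (array([580.8,  26.7]), array([ 7. , 43.6]), 19.7) 0.05363277317989912
white [251 206  25  15 233] (array([614.4,  33.9]), array([41.6, 72.8]), 22.7) 0.052873460249225235
white [249 230  24   5  67] (array([670.5,  58.5]), array([ 8.8, 67.5]), 21.8) 0.04699665437733225
top cap 63 (array([520.6, 279.1]), array([28.9, 26.2]), 18.4) [0.1475 0.1613 0.1685]
dock rim 98 (array([521. , 279.3]), array([64.4, 55.6]), 18.1) 0.052116495287892306
bar 102 (array([595.5,  25.7]), array([ 15.1, 105.9]), 21.8) [0.0955 0.1032 0.1104] [0.59561239 0.02498322]
plate 874 (array([595.4,  25.3]), array([168.2, 109.5]), 22.3) 0.04963801601372908
white [235 164  14   6  20] (array([671.3,  54.1]), array([ 5.9, 56.5]), 22.3) 0.049250945791772915
white [239 176  16   9  69] (array([618.5,  33.8]), array([23.2, 63.8]), 21.7) 0.05377303206294659
white [243 186  14   8  57] (array([572.8,  16.3]), array([21.7, 57.6]), 21.7) 0.05279248089165289
white [247 195  13   8  39] (array([541.4,   3.2]), array([21.3, 48.3]), 22.1) 0.0482777268857868
white [247 201  15   7  24] (array([518.5,  -1. ]), array([ 5.8, 61.4]), 22.5) 0.04718369088027685
```

Both views agree:
- **Scanner axis:** (0.521, 0.280), yaw 18°, top at 0.161.
- **Bar:** (0.596, 0.026), yaw 22°, top at 0.1035.
- **Label:** (0.5415, 0.0037, 0.048).

The tool's y axis is at 68.5° and should be at 108° to grip the scanner, so I'll move above it first.

```bash
python3 -m pendant '[{"jaw":1,"tx":3,"ty":-2.5,"tz":0,"az":4},{"jaw":1,"tx":7.5,"ty":-6,"tz":0,"az":10},{"jaw":1,"tx":12,"ty":-10,"tz":0,"az":16},{"jaw":1,"tx":17,"ty":-14,"tz":0,"az":22},{"jaw":1,"tx":22,"ty":-18,"tz":0,"az":28},{"jaw":1,"tx":27,"ty":-22,"tz":0,"az":34},{"jaw":1,"tx":30,"ty":-24.5,"tz":0,"az":38},{"jaw":1,"tx":31.1,"ty":-25.5,"tz":0,"az":39.5},{"jaw":1,"tx":31.1,"ty":-25.5,"tz":0,"az":39.5},{"jaw":1,"tx":31.1,"ty":-25.5,"tz":0,"az":39.5}]' 40; python3 - <<'E'
from rig import manip
from scipy.spatial.transform import Rotation as R
import numpy as np
s=manip.get_state();M=R.from_quat(s["ee_rot"],scalar_first=True).as_matrix()
print(s["position"],np.degrees(np.arctan2(M[1,1],M[0,1])),M[:,2],s["contact_force"])
E
```

```text
[0.21025879 0.53468806 0.23053015] 68.52552997294082 [-7.98245484e-04 -1.39813213e-03 -9.99998704e-01] [-0.46832438 -0.43016989 -0.57430137]invalid input at $[0]: expected keys jaw, tx, ty, tz, ax, ay, az
```

```bash
cat > st.py <<'E'
from rig import manip
from scipy.spatial.transform import Rotation as R
import numpy as np
s=manip.get_state();M=R.from_quat(s["ee_rot"],scalar_first=True).as_matrix()
print(s["clock"],s["position"].round(4),np.degrees(np.arctan2(M[1,1],M[0,1])).round(2),M[:,2].round(4),s["contact_force"].round(2),s["moment"].round(3),s["width"],s["gripper_force"])
E
python3 -m pendant '[{"jaw":1,"tx":3,"ty":-2.5,"tz":0,"ax":0,"ay":0,"az":4},{"jaw":1,"tx":7.5,"ty":-6,"tz":0,"ax":0,"ay":0,"az":10},{"jaw":1,"tx":12,"ty":-10,"tz":0,"ax":0,"ay":0,"az":16},{"jaw":1,"tx":17,"ty":-14,"tz":0,"ax":0,"ay":0,"az":22},{"jaw":1,"tx":22,"ty":-18,"tz":0,"ax":0,"ay":0,"az":28},{"jaw":1,"tx":27,"ty":-22,"tz":0,"ax":0,"ay":0,"az":34},{"jaw":1,"tx":30,"ty":-24.5,"tz":0,"ax":0,"ay":0,"az":38},{"jaw":1,"tx":31.1,"ty":-25.5,"tz":0,"ax":0,"ay":0,"az":39.5},{"jaw":1,"tx":31.1,"ty":-25.5,"tz":0,"ax":0,"ay":0,"az":39.5},{"jaw":1,"tx":31.1,"ty":-25.5,"tz":0,"ax":0,"ay":0,"az":39.5}]' 40; python3 st.py
```

```text
clock: 1.35
position: [0.5207, 0.2805, 0.231]
ee_rot: [-0.001, -0.157, 0.988, 0.0]
contact_force: [0.4, 0.3, -0.1]
width: 0.0853
gripper_force: 0.0
1.35 [0.5207 0.2805 0.231 ] 108.03 [-1.2e-03  3.0e-04 -1.0e+00] [ 0.36  0.27 -0.13] [ 0.038  0.013 -0.007] 0.08527219265627685 0.0
```

```bash
python3 -m pendant '[{"jaw":1,"tx":0,"ty":0,"tz":-1,"ax":0,"ay":0,"az":0},{"jaw":1,"tx":0.05,"ty":-0.05,"tz":-3,"ax":0,"ay":0,"az":0},{"jaw":1,"tx":0.05,"ty":-0.05,"tz":-5.5,"ax":0,"ay":0,"az":0},{"jaw":1,"tx":0.05,"ty":-0.05,"tz":-8,"ax":0,"ay":0,"az":0},{"jaw":1,"tx":0.05,"ty":-0.05,"tz":-10,"ax":0,"ay":0,"az":0},{"jaw":1,"tx":0.05,"ty":-0.05,"tz":-11.3,"ax":0,"ay":0,"az":0},{"jaw":1,"tx":0.05,"ty":-0.05,"tz":-11.8,"ax":0,"ay":0,"az":0},{"jaw":1,"tx":0.05,"ty":-0.05,"tz":-11.8,"ax":0,"ay":0,"az":0}]' 40; python3 st.py; python3 -m pendant '[{"jaw":-0.4,"tx":0,"ty":0,"tz":0,"ax":0,"ay":0,"az":0},{"jaw":-0.4,"tx":0,"ty":0,"tz":0,"ax":0,"ay":0,"az":0},{"jaw":-0.8,"tx":0,"ty":0,"tz":0,"ax":0,"ay":0,"az":0},{"jaw":-1,"tx":0,"ty":0,"tz":0,"ax":0,"ay":0,"az":0},{"jaw":-1,"tx":0,"ty":0,"tz":0,"ax":0,"ay":0,"az":0},{"jaw":-1,"tx":0,"ty":0,"tz":0,"ax":0,"ay":0,"az":0},{"jaw":-1,"tx":0,"ty":0,"tz":0,"ax":0,"ay":0,"az":0},{"jaw":-1,"tx":0,"ty":0,"tz":0,"ax":0,"ay":0,"az":0}]' 40; python3 st.py
```

```text
clock: 2.35
position: [0.522, 0.2798, 0.1134]
ee_rot: [0.0, -0.157, 0.988, 0.0]
contact_force: [0.5, 0.9, -0.6]
width: 0.0854
gripper_force: 0.0
2.35 [0.522  0.2798 0.1134] 108.04 [ 2.e-04  2.e-04 -1.e+00] [ 0.47  0.9  -0.58] [-0.026 -0.014 -0.013] 0.08540132158955238 0.0
clock: 3.35
position: [0.5223, 0.2798, 0.1137]
ee_rot: [0.0, -0.157, 0.988, 0.0]
contact_force: [0.1, 0.7, 5.0]
width: 0.0254
gripper_force: 40.0
3.35 [0.5223 0.2798 0.1137] 108.02 [ 7.e-04  5.e-04 -1.e+00] [0.05 0.66 4.97] [ 0.109  0.055 -0.01 ] 0.02537451786762768 39.95351314544678
```

```bash
python3 -m pendant '[{"jaw":-1,"tx":0,"ty":0,"tz":0.5,"ax":0,"ay":0,"az":0},{"jaw":-1,"tx":0,"ty":0,"tz":1.5,"ax":0,"ay":0,"az":0},{"jaw":-1,"tx":0,"ty":0,"tz":3,"ax":0,"ay":0,"az":0},{"jaw":-1,"tx":0,"ty":0,"tz":5,"ax":0,"ay":0,"az":0},{"jaw":-1,"tx":0,"ty":0,"tz":7,"ax":0,"ay":0,"az":0},{"jaw":-1,"tx":0,"ty":0,"tz":9,"ax":0,"ay":0,"az":0},{"jaw":-1,"tx":0,"ty":0,"tz":10.6,"ax":0,"ay":0,"az":0},{"jaw":-1,"tx":0,"ty":0,"tz":11.5,"ax":0,"ay":0,"az":0},{"jaw":-1,"tx":0,"ty":0,"tz":11.6,"ax":0,"ay":0,"az":0},{"jaw":-1,"tx":0,"ty":0,"tz":11.6,"ax":0,"ay":0,"az":0}]' 40; python3 st.py; python3 - <<'E'
from rig import manip
import cv2,numpy as np
from h import *
d=manip.get_image("scene");np.savez("scene1.npz",**d);s=d["pixels"]
cv2.imwrite("pics/lift.png",cv2.resize(s[110:260,250:450],(800,600),interpolation=cv2.INTER_CUBIC))
E
```

```text
clock: 4.6
position: [0.5216, 0.2794, 0.2287]
ee_rot: [-0.001, -0.157, 0.988, -0.0]
contact_force: [1.0, 0.2, -1.8]
width: 0.0254
gripper_force: 39.3
4.6 [0.5216 0.2794 0.2287] 108.03 [-1.3e-03 -4.0e-04 -1.0e+00] [ 1.04  0.18 -1.83] [ 0.005 -0.011 -0.031] 0.025369594576184033 39.292495250701904
```

View pics/lift.png

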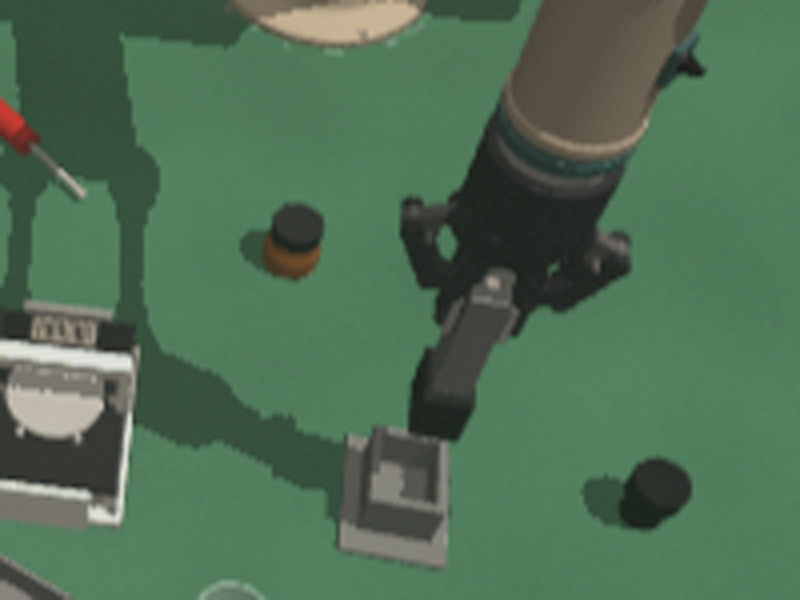

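The scanner is upright in the gripper, with its cap at crop (492,285), and the empty dock shows at crop (405,490). Now I'll carry it over the label.

```bash
python3 -m pendant '[{"jaw":-1,"tx":0,"ty":-1,"tz":0.1,"ax":0,"ay":0,"az":0},{"jaw":-1,"tx":0.2,"ty":-3.5,"tz":0.1,"ax":0,"ay":0,"az":0},{"jaw":-1,"tx":0.5,"ty":-7,"tz":0.1,"ax":0,"ay":0,"az":0},{"jaw":-1,"tx":0.8,"ty":-11,"tz":0.1,"ax":0,"ay":0,"az":0},{"jaw":-1,"tx":1.1,"ty":-15,"tz":0.1,"ax":0,"ay":0,"az":0},{"jaw":-1,"tx":1.4,"ty":-19,"tz":0.1,"ax":0,"ay":0,"az":0},{"jaw":-1,"tx":1.7,"ty":-23,"tz":0.1,"ax":0,"ay":0,"az":0},{"jaw":-1,"tx":1.9,"ty":-25.8,"tz":0.1,"ax":0,"ay":0,"az":0},{"jaw":-1,"tx":2,"ty":-27.2,"tz":0.1,"ax":0,"ay":0,"az":0},{"jaw":-1,"tx":2.05,"ty":-27.6,"tz":0.1,"ax":0,"ay":0,"az":0}]' 40; python3 -m pendant '[{"jaw":-1,"tx":0,"ty":0,"tz":0,"ax":0,"ay":0,"az":0},{"jaw":-1,"tx":0,"ty":0,"tz":0,"ax":0,"ay":0,"az":0},{"jaw":-1,"tx":0,"ty":0,"tz":0,"ax":0,"ay":0,"az":0}]'; python3 st.py; python3 - <<'E'
from rig import manip
import cv2,numpy as np
from h import *
d=manip.get_image("scene");np.savez("scene2.npz",**d);s=d["pixels"]
cv2.imwrite("pics/read.png",cv2.resize(s[110:260,200:400],(800,600),interpolation=cv2.INTER_CUBIC))
E
```

```text
clock: 5.9
position: [0.5423, 0.0031, 0.2302]
ee_rot: [-0.0, -0.156, 0.988, 0.0]
contact_force: [0.4, 1.3, -2.3]
width: 0.0257
gripper_force: 39.7
clock: 6.28
position: [0.5424, 0.0044, 0.2303]
ee_rot: [0.0, -0.157, 0.988, 0.0]
contact_force: [-0.7, 0.5, -2.5]
width: 0.0255
gripper_force: 39.7
6.275 [0.5424 0.0044 0.2303] 108.1 [-0.e+00  3.e-04 -1.e+00] [-0.72  0.47 -2.53] [ 0.051 -0.028  0.03 ] 0.02554908358822108 39.71384882926941
```

View pics/read.png

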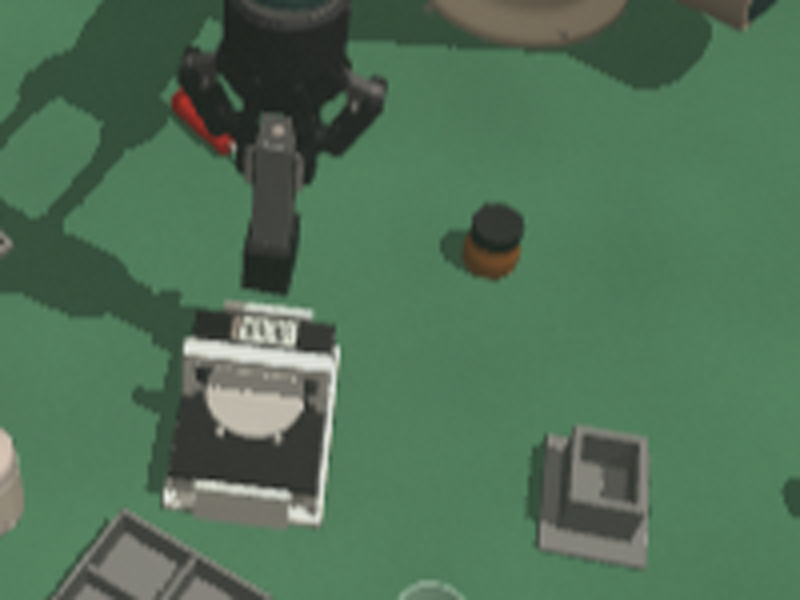

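The scanner hangs vertically above the label: cap at crop (278,130), head's bottom edge at (268,290), label at (267,330). I'll hold for 2.5 s and check its pose from the depth.

```bash
for i in 1 2; do python3 -m pendant '[{"jaw":-1,"tx":0,"ty":0,"tz":0,"ax":0,"ay":0,"az":0},{"jaw":-1,"tx":0,"ty":0,"tz":0,"ax":0,"ay":0,"az":0},{"jaw":-1,"tx":0,"ty":0,"tz":0,"ax":0,"ay":0,"az":0},{"jaw":-1,"tx":0,"ty":0,"tz":0,"ax":0,"ay":0,"az":0},{"jaw":-1,"tx":0,"ty":0,"tz":0,"ax":0,"ay":0,"az":0},{"jaw":-1,"tx":0,"ty":0,"tz":0,"ax":0,"ay":0,"az":0},{"jaw":-1,"tx":0,"ty":0,"tz":0,"ax":0,"ay":0,"az":0},{"jaw":-1,"tx":0,"ty":0,"tz":0,"ax":0,"ay":0,"az":0},{"jaw":-1,"tx":0,"ty":0,"tz":0,"ax":0,"ay":0,"az":0},{"jaw":-1,"tx":0,"ty":0,"tz":0,"ax":0,"ay":0,"az":0}]' >/dev/null; done; python3 st.py; python3 - <<'E'
from h import *
d=dict(np.load("scene2.npz"));C=cloud(d)
print("cap",C[141:145,268:272].reshape(-1,3)[:, :].round(3)[::3])
m=(np.hypot(C[...,0]-.542,C[...,1]-.004)<.035)&(C[...,2]>.11)&(C[...,2]<.17)
P=C[m];c,sz,a=cv2.minAreaRect(P[:,:2].astype(np.float32)*1000);print("head",c,sz,a,np.sort(P[:,2])[:6])
E
```

```text
8.825 [0.5425 0.0036 0.2304] 108.02 [ 0.e+00  1.e-04 -1.e+00] [ 0.54 -0.27 -2.14] [-0.01   0.017 -0.03 ] 0.02594471272768115 39.714717864990234
cap [[0.54  0.    0.277]
 [0.536 0.007 0.278]
 [0.543 0.008 0.281]
 [0.546 0.007 0.28 ]
 [0.552 0.007 0.281]
 [0.546 0.012 0.279]]
head (547.223876953125, 17.463218688964844) (25.281543731689453, 52.21794509887695) 68.6813735961914 [0.12939698 0.13028121 0.13120234 0.13215262 0.13225465 0.13233058]
```

The window is about 8.1 cm above the label and steady. Now the scanner goes back over the dock.

```bash
python3 -m pendant '[{"jaw":-1,"tx":0,"ty":1,"tz":0,"ax":0,"ay":0,"az":0},{"jaw":-1,"tx":-0.2,"ty":3.5,"tz":0,"ax":0,"ay":0,"az":0},{"jaw":-1,"tx":-0.5,"ty":7,"tz":0,"ax":0,"ay":0,"az":0},{"jaw":-1,"tx":-0.8,"ty":11,"tz":0,"ax":0,"ay":0,"az":0},{"jaw":-1,"tx":-1.1,"ty":15,"tz":0,"ax":0,"ay":0,"az":0},{"jaw":-1,"tx":-1.4,"ty":19,"tz":0,"ax":0,"ay":0,"az":0},{"jaw":-1,"tx":-1.7,"ty":23,"tz":0,"ax":0,"ay":0,"az":0},{"jaw":-1,"tx":-1.9,"ty":25.8,"tz":0,"ax":0,"ay":0,"az":0},{"jaw":-1,"tx":-2,"ty":27.2,"tz":0,"ax":0,"ay":0,"az":0},{"jaw":-1,"tx":-2.02,"ty":27.6,"tz":0,"ax":0,"ay":0,"az":0}]' 40 >/dev/null; python3 -m pendant '[{"jaw":-1,"tx":0,"ty":0,"tz":0,"ax":0,"ay":0,"az":0},{"jaw":-1,"tx":0,"ty":0,"tz":-1,"ax":0,"ay":0,"az":0},{"jaw":-1,"tx":0,"ty":0,"tz":-3,"ax":0,"ay":0,"az":0},{"jaw":-1,"tx":0,"ty":0,"tz":-5,"ax":0,"ay":0,"az":0},{"jaw":-1,"tx":0,"ty":0,"tz":-6,"ax":0,"ay":0,"az":0},{"jaw":-1,"tx":0,"ty":0,"tz":-6,"ax":0,"ay":0,"az":0},{"jaw":-1,"tx":0,"ty":0,"tz":-6,"ax":0,"ay":0,"az":0}]' >/dev/null; python3 st.py
```

```text
10.95 [0.5229 0.2796 0.171 ] 108.01 [ 1.3e-03  6.0e-04 -1.0e+00] [ 0.15 -0.01 -2.28] [0.007 0.023 0.019] 0.025613217893047328 39.750314354896545
```

```bash
python3 -m pendant '[{"jaw":-1,"tx":-0.05,"ty":0,"tz":-0.5,"ax":0,"ay":0,"az":0},{"jaw":-1,"tx":-0.05,"ty":0,"tz":-1.2,"ax":0,"ay":0,"az":0},{"jaw":-1,"tx":-0.05,"ty":0,"tz":-2,"ax":0,"ay":0,"az":0},{"jaw":-1,"tx":-0.05,"ty":0,"tz":-2.8,"ax":0,"ay":0,"az":0},{"jaw":-1,"tx":-0.05,"ty":0,"tz":-3.6,"ax":0,"ay":0,"az":0},{"jaw":-1,"tx":-0.05,"ty":0,"tz":-4.4,"ax":0,"ay":0,"az":0},{"jaw":-1,"tx":-0.05,"ty":0,"tz":-5,"ax":0,"ay":0,"az":0},{"jaw":-1,"tx":-0.05,"ty":0,"tz":-5.4,"ax":0,"ay":0,"az":0},{"jaw":-1,"tx":-0.05,"ty":0,"tz":-5.6,"ax":0,"ay":0,"az":0},{"jaw":-1,"tx":-0.05,"ty":0,"tz":-5.6,"ax":0,"ay":0,"az":0}]' >/dev/null; python3 st.py
```

```text
12.2 [0.5219 0.2796 0.1143] 108.03 [ 1.e-04  1.e-04 -1.e+00] [-0.62 -0.33 -1.13] [0.025 0.053 0.014] 0.025701005378842203 39.788031578063965
```

```bash
python3 -m pendant '[{"jaw":-1,"tx":0,"ty":0,"tz":-0.1,"ax":0,"ay":0,"az":0},{"jaw":-1,"tx":0,"ty":0,"tz":-0.1,"ax":0,"ay":0,"az":0},{"jaw":-1,"tx":0,"ty":0,"tz":-0.1,"ax":0,"ay":0,"az":0}]' >/dev/null; python3 st.py;  python3 -m pendant '[{"jaw":-0.3,"tx":0,"ty":0,"tz":0,"ax":0,"ay":0,"az":0},{"jaw":0.2,"tx":0,"ty":0,"tz":0,"ax":0,"ay":0,"az":0},{"jaw":0.6,"tx":0,"ty":0,"tz":0,"ax":0,"ay":0,"az":0},{"jaw":1,"tx":0,"ty":0,"tz":0,"ax":0,"ay":0,"az":0},{"jaw":1,"tx":0,"ty":0,"tz":0,"ax":0,"ay":0,"az":0},{"jaw":1,"tx":0,"ty":0,"tz":0,"ax":0,"ay":0,"az":0},{"jaw":1,"tx":0,"ty":0,"tz":0,"ax":0,"ay":0,"az":0}]' >/dev/null; python3 st.py
```

```text
12.575 [0.5221 0.2797 0.1138] 108.03 [ 9.e-04  4.e-04 -1.e+00] [ 0.05 -0.75  0.74] [-0.037  0.027 -0.013] 0.025326182773352104 39.95465397834778
13.45 [0.5218 0.2796 0.1133] 108.02 [-0.e+00  1.e-04 -1.e+00] [ 0.56 -0.43 -0.43] [ 0.057 -0.067  0.038] 0.08516960620127434 0.0
```

```bash
python3 -m pendant '[{"jaw":1,"tx":0,"ty":0,"tz":0.5,"ax":0,"ay":0,"az":0},{"jaw":1,"tx":0,"ty":0,"tz":1.5,"ax":0,"ay":0,"az":0},{"jaw":1,"tx":0,"ty":0,"tz":3,"ax":0,"ay":0,"az":0},{"jaw":1,"tx":0,"ty":0,"tz":5.5,"ax":0,"ay":0,"az":0},{"jaw":1,"tx":0,"ty":0,"tz":8.5,"ax":0,"ay":0,"az":0},{"jaw":1,"tx":0,"ty":0,"tz":11,"ax":0,"ay":0,"az":0},{"jaw":1,"tx":0,"ty":0,"tz":11.7,"ax":0,"ay":0,"az":0},{"jaw":1,"tx":0,"ty":0,"tz":11.7,"ax":0,"ay":0,"az":0}]' >/dev/null; python3 -m pendant '[{"jaw":1,"tx":0.7,"ty":-2,"tz":0,"ax":0,"ay":0,"az":-6},{"jaw":1,"tx":1.5,"ty":-5,"tz":0,"ax":0,"ay":0,"az":-15},{"jaw":1,"tx":2.5,"ty":-8.5,"tz":0,"ax":0,"ay":0,"az":-25},{"jaw":1,"tx":3.5,"ty":-12,"tz":0,"ax":0,"ay":0,"az":-35},{"jaw":1,"tx":4.5,"ty":-15.5,"tz":0,"ax":0,"ay":0,"az":-45},{"jaw":1,"tx":5.5,"ty":-19,"tz":0,"ax":0,"ay":0,"az":-55},{"jaw":1,"tx":6.5,"ty":-22,"tz":0,"ax":0,"ay":0,"az":-65},{"jaw":1,"tx":7.2,"ty":-24.3,"tz":0,"ax":0,"ay":0,"az":-75},{"jaw":1,"tx":7.4,"ty":-25.3,"tz":0,"ax":0,"ay":0,"az":-83},{"jaw":1,"tx":7.4,"ty":-25.4,"tz":0,"ax":0,"ay":0,"az":-85.8}]' >/dev/null;  python3 -m pendant '[{"jaw":1,"tx":0,"ty":0,"tz":0,"ax":0,"ay":0,"az":0},{"jaw":1,"tx":0,"ty":0,"tz":0,"ax":0,"ay":0,"az":0}]' >/dev/null; python3 st.py; python3 - <<'E'
from rig import manip
from h import *
def rect(P):
    (c,sz,a)=cv2.minAreaRect(P[:,:2].astype(np.float32)*1000);return np.round(c,1),np.round(sz,1),round(a,1)
d=manip.get_image("scene");np.savez("scene3.npz",**d);C=cloud(d);s=d["pixels"]
f=lambda im,x,y,w,h:cv2.resize(im[y:y+h,x:x+w],(400,300),interpolation=cv2.INTER_CUBIC)
cv2.imwrite("pics/b4.png",np.hstack([f(s,224,152,120,90),f(s,310,180,80,60)]))
r=np.hypot(C[...,0]-.521,C[...,1]-.2797)<.035
m=r&(C[...,2]>.156)&(C[...,2]<.17);print("cap",rect(C[m]),np.median(C[m][:,2]))
m=(np.hypot(C[...,0]-.597,C[...,1]-.026)<.075)&(C[...,2]>.092)&(C[...,2]<.11);print("bar",rect(C[m]),np.median(C[m][:,2]))
E
```

```text
15.95 [0.5954 0.0258 0.2295] 22.28 [-1.4e-03  2.0e-04 -1.0e+00] [-0.85 -1.07 -0.53] [-0.03  -0.023  0.025] 0.08540032862684992 0.0
cap (array([522.2, 280.5]), array([31.5, 26.8]), 18.3) 0.16167924603463246
bar (array([596.5,  26.6]), array([ 17.8, 107.5]), 22.3) 0.10293595290298496
```

View pics/b4.png

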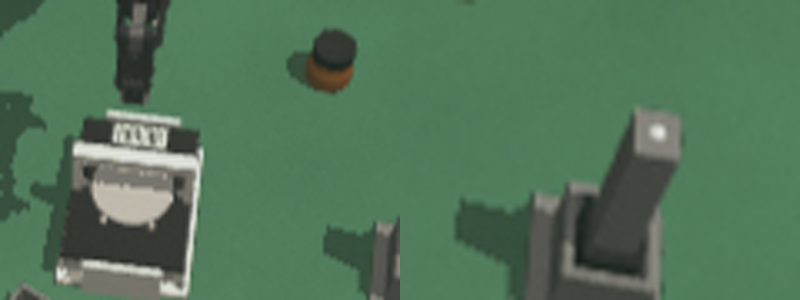

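The scanner stands upright in its dock (cap at right crop (657,132)), and the carrier is unchanged with the gripper above it. Next I'll descend onto the bar and grip.

```bash
python3 -m pendant '[{"jaw":1,"tx":0.05,"ty":0,"tz":-1,"ax":0,"ay":0,"az":0},{"jaw":1,"tx":0.1,"ty":0,"tz":-3,"ax":0,"ay":0,"az":0},{"jaw":1,"tx":0.1,"ty":0,"tz":-6,"ax":0,"ay":0,"az":0},{"jaw":1,"tx":0.1,"ty":0,"tz":-8.5,"ax":0,"ay":0,"az":0},{"jaw":1,"tx":0.1,"ty":0,"tz":-11,"ax":0,"ay":0,"az":0},{"jaw":1,"tx":0.1,"ty":0,"tz":-13,"ax":0,"ay":0,"az":0},{"jaw":1,"tx":0.1,"ty":0,"tz":-14.5,"ax":0,"ay":0,"az":0},{"jaw":1,"tx":0.1,"ty":0,"tz":-15.1,"ax":0,"ay":0,"az":0},{"jaw":1,"tx":0.1,"ty":0,"tz":-15.1,"ax":0,"ay":0,"az":0}]' >/dev/null; python3 st.py;  python3 -m pendant '[{"jaw":0,"tx":0,"ty":0,"tz":0,"ax":0,"ay":0,"az":0},{"jaw":-0.3,"tx":0,"ty":0,"tz":0,"ax":0,"ay":0,"az":0},{"jaw":-0.5,"tx":0,"ty":0,"tz":0,"ax":0,"ay":0,"az":0},{"jaw":-0.6,"tx":0,"ty":0,"tz":0,"ax":0,"ay":0,"az":0},{"jaw":-0.7,"tx":0,"ty":0,"tz":0,"ax":0,"ay":0,"az":0},{"jaw":-1,"tx":0,"ty":0,"tz":0,"ax":0,"ay":0,"az":0},{"jaw":-1,"tx":0,"ty":0,"tz":0,"ax":0,"ay":0,"az":0},{"jaw":-1,"tx":0,"ty":0,"tz":0,"ax":0,"ay":0,"az":0},{"jaw":-1,"tx":0,"ty":0,"tz":0,"ax":0,"ay":0,"az":0}]' 70 >/dev/null; python3 st.py
```

```text
17.125 [0.5968 0.0256 0.0792] 22.23 [-1.e-04  0.e+00 -1.e+00] [ 0.57 -0.18  0.08] [0.006 0.047 0.031] 0.0855655918314165 0.0
18.25 [0.5973 0.0257 0.0798] 22.22 [ 1.2e-03  1.0e-04 -1.0e+00] [0.53 0.59 4.69] [ 0.065 -0.022  0.009] 0.013099881874755 69.00839567184448
```

```bash
python3 -m pendant '[{"jaw":-1,"tx":0,"ty":0,"tz":0.2,"ax":0,"ay":0,"az":0},{"jaw":-1,"tx":0,"ty":0,"tz":0.5,"ax":0,"ay":0,"az":0},{"jaw":-1,"tx":0,"ty":0,"tz":0.9,"ax":0,"ay":0,"az":0},{"jaw":-1,"tx":0,"ty":0,"tz":1.4,"ax":0,"ay":0,"az":0},{"jaw":-1,"tx":0,"ty":0,"tz":2,"ax":0,"ay":0,"az":0},{"jaw":-1,"tx":0,"ty":0,"tz":2.6,"ax":0,"ay":0,"az":0},{"jaw":-1,"tx":0,"ty":0,"tz":3.2,"ax":0,"ay":0,"az":0},{"jaw":-1,"tx":0,"ty":0,"tz":3.7,"ax":0,"ay":0,"az":0},{"jaw":-1,"tx":0,"ty":0,"tz":4,"ax":0,"ay":0,"az":0},{"jaw":-1,"tx":0,"ty":0,"tz":4,"ax":0,"ay":0,"az":0}]' 70 >/dev/null; python3 st.py; python3 -m pendant '[{"jaw":-1,"tx":0,"ty":0,"tz":0.3,"ax":0,"ay":0,"az":0},{"jaw":-1,"tx":0,"ty":0,"tz":1,"ax":0,"ay":0,"az":0},{"jaw":-1,"tx":0,"ty":0,"tz":2,"ax":0,"ay":0,"az":0},{"jaw":-1,"tx":0,"ty":0,"tz":3.3,"ax":0,"ay":0,"az":0},{"jaw":-1,"tx":0,"ty":0,"tz":4.6,"ax":0,"ay":0,"az":0},{"jaw":-1,"tx":0,"ty":0,"tz":5.9,"ax":0,"ay":0,"az":0},{"jaw":-1,"tx":0,"ty":0,"tz":7.2,"ax":0,"ay":0,"az":0},{"jaw":-1,"tx":0,"ty":0,"tz":8.3,"ax":0,"ay":0,"az":0},{"jaw":-1,"tx":0,"ty":0,"tz":8.8,"ax":0,"ay":0,"az":0},{"jaw":-1,"tx":0,"ty":0,"tz":9,"ax":0,"ay":0,"az":0}]' 70 >/dev/null;python3 -m pendant '[{"jaw":-1,"tx":0,"ty":0,"tz":0,"ax":0,"ay":0,"az":0},{"jaw":-1,"tx":0,"ty":0,"tz":0,"ax":0,"ay":0,"az":0},{"jaw":-1,"tx":0,"ty":0,"tz":0,"ax":0,"ay":0,"az":0},{"jaw":-1,"tx":0,"ty":0,"tz":0,"ax":0,"ay":0,"az":0},{"jaw":-1,"tx":0,"ty":0,"tz":0,"ax":0,"ay":0,"az":0},{"jaw":-1,"tx":0,"ty":0,"tz":0,"ax":0,"ay":0,"az":0},{"jaw":-1,"tx":0,"ty":0,"tz":0,"ax":0,"ay":0,"az":0},{"jaw":-1,"tx":0,"ty":0,"tz":0,"ax":0,"ay":0,"az":0}]' 70 >/dev/null; python3 st.py; python3 - <<'E'
from rig import manip
from h import *
d=manip.get_image("scene");np.savez("scene4.npz",**d);C=cloud(d);s=d["pixels"]
cv2.imwrite("pics/up.png",cv2.resize(s[110:260,200:400],(800,600),interpolation=cv2.INTER_CUBIC))
D=C[...,:2]-[.597,.026];c,sn=np.cos(np.radians(22.2)),np.sin(np.radians(22.2))
x=D[...,0]*c+D[...,1]*sn;y=-D[...,0]*sn+D[...,1]*c
m=(abs(x)<.073)&(abs(y)<.045)&(C[...,2]>.15)&(C[...,2]<.2)&(s.max(2)<70)
A=np.stack([x[m],y[m],np.ones(m.sum())],1);k=np.linalg.lstsq(A,C[m][:,2],rcond=None)[0]
print("plate slope deg x,y",np.degrees(np.arctan(k[:2])),"z",k[2],m.sum())
E
```

```text
19.5 [0.597  0.0256 0.1196] 22.23 [ 6.e-04  0.e+00 -1.e+00] [ 0.45 -0.16 -4.03] [ 0.044 -0.016 -0.026] 0.01292287556017733 68.27406764030457
21.75 [0.5968 0.0256 0.2093] 22.22 [ 1.e-04  0.e+00 -1.e+00] [ 0.32 -0.44 -3.51] [ 0.044 -0.016 -0.04 ] 0.012254338513050038 68.33345890045166
plate slope deg x,y [-0.0882808   0.08903902] z 0.17726548451084606 611
```

View pics/up.png

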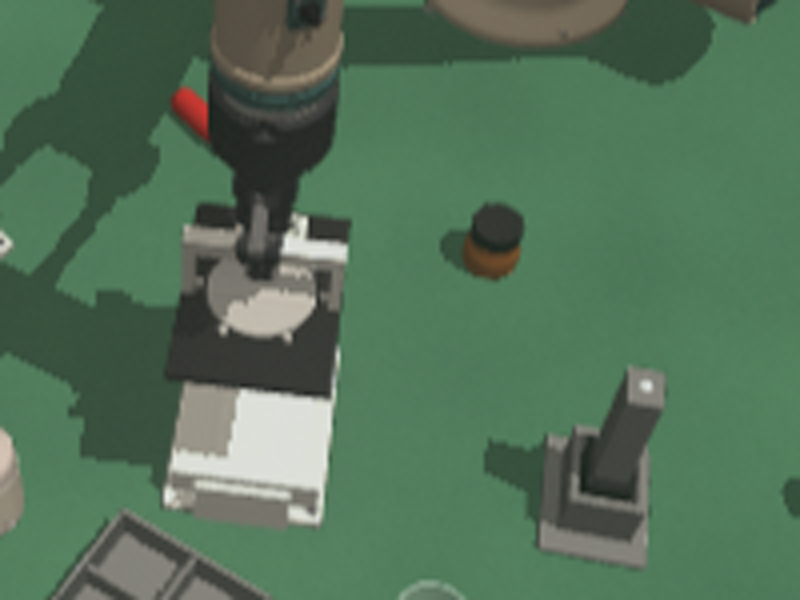

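The carrier is held level about 12.9 cm above its rest height. The round plate sits between its studs at (262,290), the scanner is docked at (645,388), and the cradle is empty.

```bash
python3 -c "
from rig import manip
print(manip.sign_off())"
```

```text
the job is handed in; nothing more can be done
None
```

The job is done and handed in: I held the scanner about 8 cm over the round-plate carrier's label for about 2.5 s and put it back in its dock, and the arm now holds that carrier level, round plate in place, about 13 cm above its cradle.

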